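# Stand the right prep cup on a kitchen scale and tare it

### The arm

A 6-joint arm with a two-finger parallel gripper is mounted at the origin on a cart in front of the work surface, level with it; the furniture and walls round the work are solid. World frame = base frame: x ahead of the robot, y to its left, z up, the work surface at z = 0. Lengths are in m, angles in rad, forces in N, time in s.
With the tool pointing down it reaches from about 0.425 to 0.95 m from the base axis. Payload 3.5 kg.
Tool frame: the origin (TCP) lies at the very end of the fingers, on their centre line; the grasp point (between the pads) lies 19 mm behind it (ctrl.grip_point_offset is the distance from the TCP to the grasp point, in m); z points along the fingers, y is the line along which they close (so a half turn about z gives the same grasp; the last joint's range is limited). The gripper opens to 85 mm and grips with 20 to 120 N. Pads are 22 mm wide; open, the fingers measure 114 mm over their backs; the gripper's body (76 mm by 85 mm) begins 54 mm behind the grasp point. The pads swing forward as they close: fully open they stand 13 mm farther back than shut.
Start: joints at [1.124, 0.286, 1.577, -0, 1.279, -0.15], TCP at [0.197, 0.645, 0.231] pointing down, gripper open.
Joint ranges: [-2.77, 2.77], [-0.9, 2.22], [0.21, 2.48], [-1.53, 4.67], [0.24, 2.81], [-2.84, 2.84]. Speed limits (rad/s): [2.79, 2.79, 3.14, 3.14, 3.14, 3.14].

### API

Orientations are given as a unit quaternion [x, y, z, w].
In Python, from plant import ctrl gives the robot as it stands. The module is installed in compiled form; this text tells all that it offers.
- The arm moves only by the shell command python3 -m pendant 'ROWS' [OPENING] [FORCE]. ROWS is JSON, a list of rows, each an object of numbers: "dx", "dy", "dz": the shift along the tool's x, y, z in cm; "twist": the turn about the tool's z in degrees. A call has 1 to 10 rows; each row is the pose to reach, as a shift and turn from the pose commanded when the call began, along the tool's axes at that moment; what a row does not reach only later rows make up. A row lasts 1/8 s, in which the tool goes at most 62.5 mm and 10.7 degrees, less where a joint would pass 70% of its speed; a pose out of reach is approached as far as the arm can. A call with a gripper value outside its range is refused whole. OPENING is the opening in per cent of the stroke, from 0 (shut) to 100 (fully open), set as the call begins (- or left out, the last holds). The fingers move at their own pace and stop on an object; FORCE is the grip in N (left out, the last holds). Time passes only in rows, so rows that repeat a pose let the fingers close. It gives the time, the measured TCP pose, the force, the opening and the grip force at its end, in the units of the state.
- ctrl.get_state(): the state, without advancing time (a new reading comes with each control period).
- ctrl.read_camera(name): name is "side" or "top" or "wrist"; returns a dict with "img" (384x512x3 uint8, red, green, blue), "depth" (384x512 float32, m along the optical axis (not along the pixel's ray), 0 where there is no reading), "camera_matrix" (3x3 intrinsics, pixels), "xyz" and "rotation" of the camera in the world; the wrist camera has in their place "tool_from_camera" (4x4, takes a point from camera to tool coordinates, whose origin is the TCP and whose axes are the flange's). Camera axes: x right, y up, looking along -z (the intrinsics and any distortion apply to the point x, -y, -z); pixel columns grow to the right and rows downward; lengths in m; the calibration is good to about 2 mm. A picture is of the moment at which its call begins: read the wrist's pose just before it.
- ctrl.sign_off(): hands the job in; it is judged then, once.
The state is a dict: "time": time; "qpos": joint angles; "dq": joint speeds; "joint_efforts": joint torques, N m; "eef_pos": TCP position; "tcp_rot": TCP orientation; "contact_force": force on the tool from outside, world axes, zero at the start; "wrist_torque": the same for the moment, N m; "opening": opening from 0.0 (shut) to 1.0 (fully open); "finger_force": force on a finger pad.
Only numpy, scipy, OpenCV 4.12 (cv2) and the standard library are available. Lean on these libraries where they do the work, as an engineer would, in place of code of your own. Each camera call takes 0.05 s, during which the arm holds its last target. There are 200 camera calls.

### The job

Stand the middle-size one of the three steel prep cups upright in the middle of the kitchen scale's round weighing plate, setting it down gently and letting go of it. Then zero the scale: press its blue tare button fully down and release it, with the cup staying on the plate. Do not press the red power button, and leave the other two cups, the spice jar and the garlic where they stand.

Things in the scene. Friction and masses are not known exactly. Their poses are not given: they have to be found in the camera images.
- scale: A flat black kitchen scale, 164 mm deep (x), 120 mm wide (y), top of its body at 19 mm, fixed to the range top. Origin: centre of its underside (z = 0). z up; -x points to the front strip (towards the robot at yaw 0) with a small green display between two buttons: blue tare at x -56, y +38 mm, red power at x -56, y -38 mm. The round plate lies behind, at x +30 mm.
- plate (a point): Centre of the top of the scale's round weighing plate: plain flat steel disc 92 mm across, top 26 mm above the range top, centre 30 mm behind the scale's centre (+x of the scale). Axes as the scale's. The plate does not move.
- tare_top (a point): Top of the blue tare button: a spring push button: round cap 24 mm across, standing 9 mm proud of a grey collar (40 mm across) on the scale's front strip, at its left (+y) end. The point is the centre of the cap's top and moves with it; at rest 40 mm above the range top, 14 mm above the plate. Pressed straight down.
- tare (a joint): Travel of the blue tare button in m: 0 at rest (up), 0.005 fully down. The spring takes about 1.5 N to start and about 5 N to hold fully down; it rises by itself when let go.
- power_top (a point): Top of the red power button (not to be pressed): a spring push button: round cap 24 mm across, standing 9 mm proud of a grey collar (40 mm across) on the scale's front strip, at its right (-y) end. The point is the centre of the cap's top and moves with it; at rest 40 mm above the range top, 14 mm above the plate. Pressed straight down.
- power (a joint): Travel of the red power button in m: 0 at rest (up), 0.005 fully down. The spring takes about 1.5 N to start and about 5 N to hold fully down; it rises by itself when let go.
- medium_cup_center (a point): An open, straight-sided round cup of bright sheet steel, standing upright on its base, empty; 54 mm across the rim, 56 mm high, wall 2.5 mm, 80 g or so. The point is its centre, half-way up (28 mm above its underside); its z axis points up, x and y mean nothing. This is the middle-size cup, the one to use.
- small_cup_center (a point): An open, straight-sided round cup of bright sheet steel, standing upright on its base, empty; 44 mm across the rim, 42 mm high, wall 2.5 mm, 55 g or so. The point is its centre, half-way up (21 mm above its underside); its z axis points up, x and y mean nothing. This is the small cup; leave it.
- large_cup_center (a point): An open, straight-sided round cup of bright sheet steel, standing upright on its base, empty; 64 mm across the rim, 70 mm high, wall 2.5 mm, 110 g or so. The point is its centre, half-way up (35 mm above its underside); its z axis points up, x and y mean nothing. This is the large cup; leave it.
- spice_jar: A bystander: a small loose upright spice jar with a black cap, 41 mm across, 105 mm high; origin at the centre of its underside, z axis up.
- garlic: A bystander: a loose bulb of garlic, 56 mm across, 56 mm high; origin at the centre of its underside.

How it is judged:
On the way, in this order (a step that is already met when the one before it is completed fails the run):
1. the middle-size cup stands upright in the middle of the weighing plate (its axis within 18 mm of the plate's centre), let go and at rest (horizontal distance between medium_cup_center and plate below 0.018 m and z of medium_cup_center in the frame of plate between 0.024 and 0.032 m and angle between medium_cup_center's own z axis and vertical below 0.1 rad and contact force between the fingers and medium_cup below 0.1 N and linear speed of medium_cup below 0.02 m/s), for 0.2 s.
2. with the cup on the plate, the blue tare button is pressed fully down (4.2 of its 5 mm or more) (horizontal distance between medium_cup_center and plate below 0.018 m and z of medium_cup_center in the frame of plate between 0.024 and 0.032 m and angle between medium_cup_center's own z axis and vertical below 0.1 rad and value of joint tare above 0.0042 m), for 0.05 s.
3. the tare button is let up again, the cup still on the plate (horizontal distance between medium_cup_center and plate below 0.018 m and z of medium_cup_center in the frame of plate between 0.024 and 0.032 m and angle between medium_cup_center's own z axis and vertical below 0.1 rad and value of joint tare below 0.001 m), for 0.1 s.
At the end, for the whole second after the job is handed in: The middle-size cup stands upright (within 0.1 rad) and at rest on the scale's plate, its axis within 18 mm of the plate's centre; both buttons are up (less than 1 mm down) (all of step 3 and linear speed of medium_cup below 0.02 m/s and value of joint power below 0.001 m); the robot touches nothing.
It fails at once if the red power button is pressed (more than 2 mm) (value of joint power above 0.002 m).
It fails at once if the middle-size cup is dropped or thrown (faster than 0.7 m/s while not held) (linear speed of medium_cup above 0.7 m/s and contact force between the fingers and medium_cup below 0.05 N).
It fails at once if another cup, the spice jar or the garlic is moved more than 30 mm (distance of any of small_cup_center, large_cup_center, spice_jar, garlic from where it was at the start of the episode above 0.03 m).
It also fails if it takes over 45 s, if anything falls off the work surface, if the arm or the gripper's body presses on something with over 40 N, if the wrist force passes 120 N, or if a joint passes its speed limit or range.

## Working session

There is one attempt and no reset: what is moved stays moved. The work goes in short steps, Python scripts to look and compute and a shell command to move; the robot and the scene stay as the last step left them, time stands still between calls to the robot, and variables do not carry over. Pictures are saved under pics/ and viewed, at most 10 in all, crops included, and the job is handed in when it is done.

```bash
mkdir -p pics
cat > h.py <<'E'
import numpy as np,cv2
from plant import ctrl
from scipy.spatial.transform import Rotation as R
def cloud(name):
    s=ctrl.get_state(); c=ctrl.read_camera(name); K=c["camera_matrix"]; d=c["depth"]
    v,u=np.mgrid[:384,:512]
    p=np.stack([(u-K[0,2])/K[0,0]*d,-(v-K[1,2])/K[1,1]*d,-d],-1)
    if name=="wrist":
        T=c["tool_from_camera"]; p=p@T[:3,:3].T+T[:3,3]
        p=p@R.from_quat(s["tcp_rot"]).as_matrix().T+s["eef_pos"]
    else:
        r=np.array(c["rotation"]); r=r if r.shape==(3,3) else R.from_quat(r).as_matrix()
        p=p@r.T+c["xyz"]
    p[d==0]=np.nan
    return c["img"],p,c
E
python3 - <<'E'
from h import *
o=[]
for n in("top","side"):
    im,p,c=cloud(n); np.savez(n,im=im,p=p); o.append(im); print(n,c["xyz"])
cv2.imwrite("pics/a.png",cv2.resize(np.vstack(o),(800,1200))[:600,:,::-1]); cv2.imwrite("pics/b.png",o[1][:,:,::-1])
print(ctrl.get_state())
E
```

```text
top [0.46944029 0.10019583 1.0669463 ]
side [0.41668932 0.8282514  0.56062231]
{'time': 0.1, 'qpos': array([ 1.12400862e+00,  2.87150708e-01,  1.57804670e+00, -3.32740327e-05,
        1.27860341e+00, -1.49965005e-01]), 'dq': array([ 0.00119177, -0.00121992, -0.00394968, -0.00013267,  0.00148537,
        0.00086408]), 'joint_efforts': array([ 9.02604097e-04, -4.07295513e+01, -2.93699402e+01, -1.38528180e-04,
        3.37692145e-03,  2.25082698e-05]), 'eef_pos': array([0.19711966, 0.64494614, 0.23002769]), 'tcp_rot': array([ 1.47862287e-01,  9.89007343e-01, -1.05998103e-03, -3.09342993e-04]), 'contact_force': array([ 0.46255717, -0.61573752,  0.56309502]), 'wrist_torque': array([-0.00022257,  0.01120984, -0.0179165 ]), 'finger_force': 0.0, 'opening': 1.0022976946661284}
```

View pics/a.png

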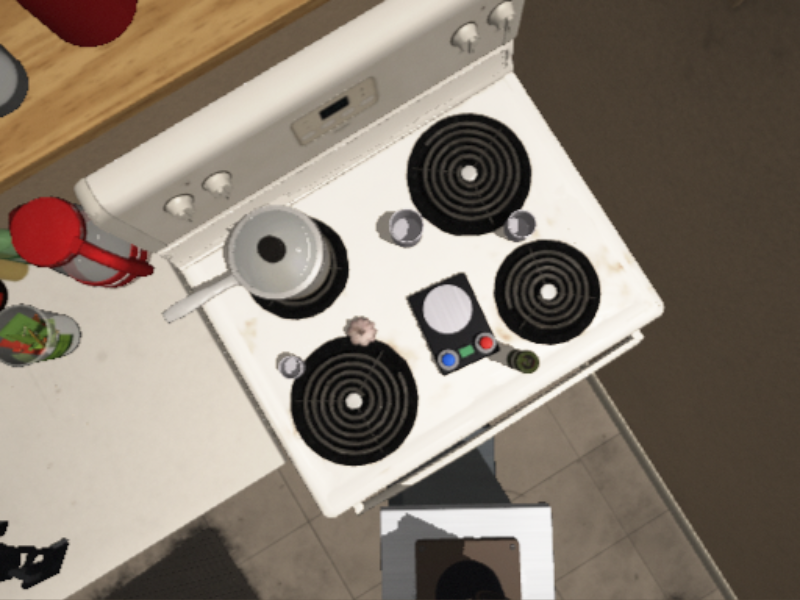

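View pics/b.png

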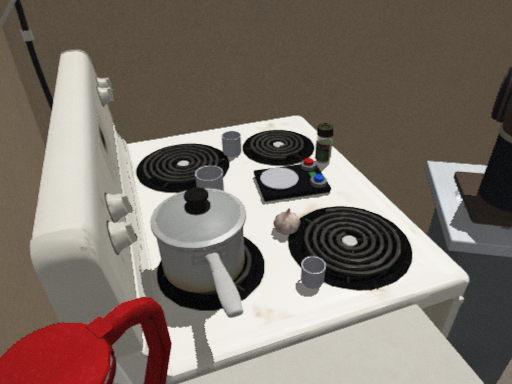

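The top view (800×600) shows cups at (405,227), (520,225) and (291,365). It also shows the plate at (447,309), blue button (447,359), red button (486,343), jar (523,361) and garlic (361,330). Next I measure the cups' rims and the scale.

Run:
```python
from h import *
z=np.load("top.npz");im,p=z["im"],z["p"]
def px(u,v): return int(u*.64),int(v*.64)
for n,u,v in(("A",405,227),("B",520,225),("C",291,365),("jar",523,361),("garlic",361,330)):
    a,b=px(u,v); w=p[b-20:b+20,a-20:a+20].reshape(-1,3); w=w[np.isfinite(w[:,2])]
    c0=p[b,a,:2]; w=w[(np.hypot(*(w[:,:2]-c0).T)<.05)&(w[:,2]>.02)]
    zt=np.percentile(w[:,2],97); r=w[w[:,2]>zt-.01]; c,rad=cv2.minEnclosingCircle(r[:,:2].astype(np.float32))
    print(n,c0,"ztop",zt,"c",c,"diam",2*rad,len(r))
h=cv2.cvtColor(im,cv2.COLOR_RGB2HSV)
for n,lo,hi in(("blue",(105,130,80),(125,255,255)),("red",(0,150,100),(8,255,255))):
    m=cv2.inRange(h,lo,hi); m[:,:260]=0;m[:200]=0;m[250:]=0;m[:,340:]=0; q=p[m>0]; print(n,len(q),np.median(q,0),q.min(0),q.max(0))
a,b=px(447,309); w=p[b-30:b+30,a-30:a+30].reshape(-1,3); s=im[b-30:b+30,a-30:a+30].reshape(-1,3)
k=(s.min(1)>110)&(w[:,2]>.018)&(w[:,2]<.034)&(np.hypot(*(w[:,:2]-p[b,a,:2]).T)<.06)
c,rad=cv2.minEnclosingCircle(w[k][:,:2].astype(np.float32));print("plate",c,2*rad,np.median(w[k],0))
```

```text
A [0.68365059 0.09987583] ztop 0.0720047478139193 c (0.6732668280601501, 0.09852387011051178) diam 0.06263237446546555 82
B [ 0.68002323 -0.11958596] ztop 0.05793438735353823 c (0.6737402081489563, -0.11264622956514359) diam 0.053395431488752365 75
C [0.42463027 0.32182947] ztop 0.043887602468945235 c (0.4216965138912201, 0.31766876578330994) diam 0.043809399008750916 59
jar [ 0.42478122 -0.09439628] ztop 0.10752304490586204 c (0.4246112108230591, -0.10222184658050537) diam 0.0410626195371151 185
garlic [0.48560708 0.18425262] ztop 0.04881400568310059 c (0.48436468839645386, 0.1864970177412033) diam 0.03776365891098976 97
blue 50 [0.42790291 0.02733951 0.03980521] [0.4187643  0.01708171 0.03349317] [0.43916797 0.03765799 0.04275527]
red 45 [ 0.45737647 -0.04291291  0.04002701] [ 0.44844017 -0.052276    0.02772721] [ 0.46604978 -0.03195364  0.04298116]
plate (0.5225038528442383, 0.024362139403820038) 0.09330758452415466 [0.52199252 0.02501282 0.02552972]
```

The sizes match: B is the medium cup at (0.674,-0.113), and the plate is at (0.5225,0.024). The blue button is at (0.428,0.027). Now I move above the cup.

```bash
python3 -m pendant '[{"dx":-2,"dy":-1.7},{"dx":-6,"dy":-5.2},{"dx":-10,"dy":-8.6},{"dx":-14,"dy":-12.1},{"dx":-18,"dy":-15.6},{"dx":-22,"dy":-19},{"dx":-26,"dy":-22.5},{"dx":-30,"dy":-26},{"dx":-34,"dy":-29.4},{"dx":-38,"dy":-32.8}]' 100 && python3 -m pendant '[{"dx":-4,"dy":-3.5},{"dx":-8,"dy":-7},{"dx":-12,"dy":-10.4},{"dx":-16,"dy":-14},{"dx":-20,"dy":-17.5},{"dx":-24,"dy":-21},{"dx":-27,"dy":-23.7},{"dx":-29,"dy":-25.2},{"dx":-29.7,"dy":-25.7},{"dx":-29.7,"dy":-25.7}]'
python3 - <<'E'
from h import *
im,p,c=cloud("wrist"); s=ctrl.get_state(); print(s["eef_pos"],s["tcp_rot"])
cv2.imwrite("pics/c.png",im[:,:,::-1])
k=(p[...,2]>.049)&(p[...,2]<.066)&(np.hypot(p[...,0]-.674,p[...,1]+.113)<.05)
q=p[k]; ce,r=cv2.minEnclosingCircle(q[:,:2].astype(np.float32)); print(ce,2*r,np.median(q,0),len(q))
M=R.from_quat(s["tcp_rot"]).as_matrix(); print("shift cm",100*M.T@(np.array([*ce,.024])-s["eef_pos"]))
E
```

```text
$[0]: bad value
```

```bash
python3 -m pendant '[{"dx":-2,"dy":-1.7,"dz":0,"twist":0},{"dx":-6,"dy":-5.2,"dz":0,"twist":0},{"dx":-10,"dy":-8.6,"dz":0,"twist":0},{"dx":-14,"dy":-12.1,"dz":0,"twist":0},{"dx":-18,"dy":-15.6,"dz":0,"twist":0},{"dx":-22,"dy":-19,"dz":0,"twist":0},{"dx":-26,"dy":-22.5,"dz":0,"twist":0},{"dx":-30,"dy":-26,"dz":0,"twist":0},{"dx":-34,"dy":-29.4,"dz":0,"twist":0},{"dx":-38,"dy":-32.8,"dz":0,"twist":0}]' 100
```

```text
time: 1.35
eef_pos: [0.4652, 0.2191, 0.231]
tcp_rot: [0.148, 0.989, -0.0, -0.0]
contact_force: [0.2, 0.5, -1.3]
opening: 0.995
finger_force: 0.0
```

```bash
python3 -m pendant '[{"dx":-4,"dy":-3.5,"dz":0,"twist":0},{"dx":-8,"dy":-7,"dz":0,"twist":0},{"dx":-12,"dy":-10.4,"dz":0,"twist":0},{"dx":-16,"dy":-14,"dz":0,"twist":0},{"dx":-20,"dy":-17.5,"dz":0,"twist":0},{"dx":-24,"dy":-21,"dz":0,"twist":0},{"dx":-27,"dy":-23.7,"dz":0,"twist":0},{"dx":-29,"dy":-25.2,"dz":0,"twist":0},{"dx":-29.7,"dy":-25.7,"dz":0,"twist":0},{"dx":-29.7,"dy":-25.7,"dz":0,"twist":0}]'
python3 - <<'E'
from h import *
im,p,c=cloud("wrist"); s=ctrl.get_state(); print(s["eef_pos"],s["tcp_rot"])
cv2.imwrite("pics/c.png",im[:,:,::-1])
k=(p[...,2]>.049)&(p[...,2]<.066)&(np.hypot(p[...,0]-.674,p[...,1]+.113)<.05)
q=p[k]; ce,r=cv2.minEnclosingCircle(q[:,:2].astype(np.float32)); print(ce,2*r,np.median(q,0),len(q))
M=R.from_quat(s["tcp_rot"]).as_matrix(); print("shift cm",100*M.T@(np.array([*ce,.024])-s["eef_pos"]))
E
```

```text
time: 2.6
eef_pos: [0.6734, -0.1117, 0.2307]
tcp_rot: [0.148, 0.989, 0.0, -0.001]
contact_force: [-0.2, 0.4, -0.5]
opening: 0.997
finger_force: 0.0
[ 0.67325467 -0.11114947  0.23091891] [ 1.47621868e-01  9.89043695e-01  2.36372471e-04 -5.45047151e-04]
(0.6729028820991516, -0.11541677266359329) 0.053402118384838104 [ 0.6777342  -0.11764708  0.055323  ] 386
shift cm [-0.11471661 -0.42474864 20.69164414]
```

View pics/c.png

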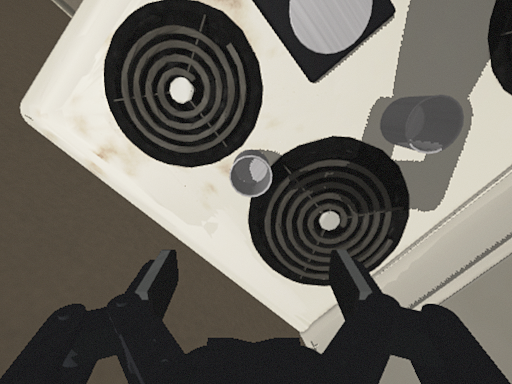

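The wrist view shows the medium cup at (250,173), centred between the fingers (columns ~160–345). The residual offset is about 3–4 mm. I descend and grip.

```bash
python3 -m pendant '[{"dx":-0.1,"dy":-0.3,"dz":2,"twist":0},{"dx":-0.1,"dy":-0.3,"dz":6,"twist":0},{"dx":-0.1,"dy":-0.3,"dz":10,"twist":0},{"dx":-0.1,"dy":-0.3,"dz":13,"twist":0},{"dx":-0.1,"dy":-0.3,"dz":15.5,"twist":0},{"dx":-0.1,"dy":-0.3,"dz":17.5,"twist":0},{"dx":-0.1,"dy":-0.3,"dz":19,"twist":0},{"dx":-0.1,"dy":-0.3,"dz":20,"twist":0},{"dx":-0.1,"dy":-0.3,"dz":20.5,"twist":0},{"dx":-0.1,"dy":-0.3,"dz":20.5,"twist":0}]' && python3 -m pendant '[{"dx":0,"dy":0,"dz":0,"twist":0},{"dx":0,"dy":0,"dz":0,"twist":0},{"dx":0,"dy":0,"dz":0,"twist":0},{"dx":0,"dy":0,"dz":0,"twist":0},{"dx":0,"dy":0,"dz":0,"twist":0},{"dx":0,"dy":0,"dz":0,"twist":0},{"dx":0,"dy":0,"dz":0,"twist":0},{"dx":0,"dy":0,"dz":0,"twist":0}]' 40 25
```

```text
time: 3.9
eef_pos: [0.674, -0.1152, 0.0265]
tcp_rot: [0.148, 0.989, -0.0, 0.0]
contact_force: [0.3, 0.1, 0.9]
opening: 0.999
finger_force: 0.0
time: 4.9
eef_pos: [0.6745, -0.1154, 0.0273]
tcp_rot: [0.148, 0.989, -0.0, 0.001]
contact_force: [-0.3, -0.6, 5.0]
opening: 0.608
finger_force: 26.6
```

Gripped at about 52 mm opening. I lift and carry it over the plate.

```bash
python3 -m pendant '[{"dx":0,"dy":0,"dz":-1,"twist":0},{"dx":0,"dy":0,"dz":-3.5,"twist":0},{"dx":0,"dy":0,"dz":-6.5,"twist":0},{"dx":1,"dy":0.5,"dz":-8,"twist":0},{"dx":4,"dy":1.9,"dz":-8,"twist":0},{"dx":8,"dy":3.8,"dz":-8,"twist":0},{"dx":12,"dy":5.8,"dz":-8,"twist":0},{"dx":15.5,"dy":7.4,"dz":-8,"twist":0},{"dx":17.8,"dy":8.5,"dz":-8,"twist":0},{"dx":18.6,"dy":8.9,"dz":-8,"twist":0}]'
python3 - <<'E'
from h import *
im,p,c=cloud("wrist"); s=ctrl.get_state(); print(s["eef_pos"],s["tcp_rot"],s["opening"],s["finger_force"])
cv2.imwrite("pics/d.png",im[:,:,::-1])
o=s["eef_pos"]
k=(np.hypot(p[...,0]-o[0],p[...,1]-o[1])<.045)&(p[...,2]>o[2]+.015)&(p[...,2]<o[2]+.045)
q=p[k];print(len(q),q.min(0),q.max(0))
g=im.min(2)>110
k=g&(p[...,2]>.02)&(p[...,2]<.032)&(np.hypot(p[...,0]-.5225,p[...,1]-.0244)<.055)
q=p[k];ce,r=cv2.minEnclosingCircle(q[:,:2].astype(np.float32));print("plate",ce,2*r,len(q),np.median(q[:,2]))
h=cv2.cvtColor(im,cv2.COLOR_RGB2HSV);m=cv2.inRange(h,(105,130,80),(125,255,255));q=p[m>0];print("blue",len(q),np.nanmedian(q,0),np.nanmin(q,0),np.nanmax(q,0))
E
```

```text
time: 6.15
eef_pos: [0.5196, 0.0258, 0.1053]
tcp_rot: [0.147, 0.989, 0.0, -0.001]
contact_force: [0.9, -0.4, -0.1]
opening: 0.607
finger_force: 26.3
[0.51981762 0.02585411 0.10550587] [ 1.47183844e-01  9.89108430e-01  1.30280540e-04 -1.18864164e-03] 0.6066770494927725 26.327791420644644
6305 [ 0.49066278 -0.01465047  0.12051193] [0.54490399 0.06911913 0.15049381]
plate (0.5159462094306946, 0.022168437018990517) 0.09074101597070694 3163 0.025805854604956602
blue 800 [0.4268363  0.02528695 0.03951462] [0.41482249 0.01377658 0.03016619] [0.43827309 0.03647678 0.04184783]
```

View pics/d.png

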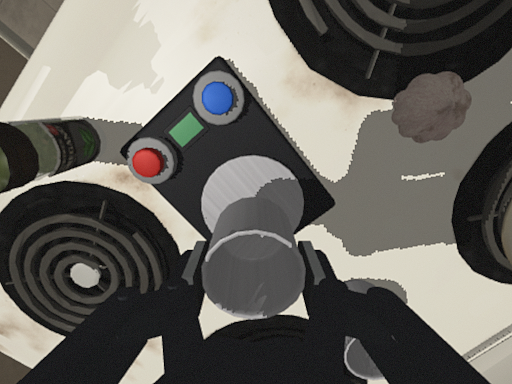

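The cup is held upright at (255,260) above the plate, and the path is clear. Now a slow lowering of 5.2 cm with a small correction.

```bash
python3 -m pendant '[{"dx":-0.2,"dy":-0.1,"dz":1,"twist":0},{"dx":-0.2,"dy":-0.1,"dz":2.2,"twist":0},{"dx":-0.2,"dy":-0.1,"dz":3.3,"twist":0},{"dx":-0.2,"dy":-0.1,"dz":4.1,"twist":0},{"dx":-0.2,"dy":-0.1,"dz":4.6,"twist":0},{"dx":-0.2,"dy":-0.1,"dz":4.8,"twist":0},{"dx":-0.2,"dy":-0.1,"dz":4.9,"twist":0},{"dx":-0.2,"dy":-0.1,"dz":5.0,"twist":0},{"dx":-0.2,"dy":-0.1,"dz":5.1,"twist":0},{"dx":-0.2,"dy":-0.1,"dz":5.1,"twist":0}]'
```

```text
time: 7.45
eef_pos: [0.5236, 0.0229, 0.0554]
tcp_rot: [0.148, 0.989, -0.0, 0.0]
contact_force: [-0.1, -0.1, -0.6]
opening: 0.608
finger_force: 26.3
```

Not yet in contact. I go down another 2 mm or so in small steps.

```bash
python3 -m pendant '[{"dx":0.1,"dy":0,"dz":0.05,"twist":0},{"dx":0.1,"dy":0,"dz":0.1,"twist":0},{"dx":0.1,"dy":0,"dz":0.15,"twist":0},{"dx":0.1,"dy":0,"dz":0.15,"twist":0}]'; python3 -m pendant '[{"dx":0,"dy":0,"dz":0.05,"twist":0},{"dx":0,"dy":0,"dz":0.05,"twist":0},{"dx":0,"dy":0,"dz":0.05,"twist":0}]'
```

```text
time: 7.95
eef_pos: [0.5226, 0.0232, 0.0538]
tcp_rot: [0.148, 0.989, 0.0, -0.0]
contact_force: [-0.4, 0.2, 0.0]
opening: 0.603
finger_force: 26.3
time: 8.32
eef_pos: [0.5226, 0.0232, 0.0533]
tcp_rot: [0.148, 0.989, 0.0, 0.0]
contact_force: [-0.1, -0.4, -1.0]
opening: 0.603
finger_force: 26.3
```

```bash
python3 -m pendant '[{"dx":0,"dy":0,"dz":0.05,"twist":0},{"dx":0,"dy":0,"dz":0.1,"twist":0},{"dx":0,"dy":0,"dz":0.1,"twist":0}]'
python3 - <<'E'
from h import *
im,p,c=cloud("side"); cv2.imwrite("pics/e.png",cv2.resize(im[120:240,200:360],(640,480))[:,:,::-1])
E
```

```text
time: 8.7
eef_pos: [0.5229, 0.0231, 0.0533]
tcp_rot: [0.148, 0.989, -0.0, 0.0]
contact_force: [-2.8, 0.4, 4.9]
opening: 0.605
finger_force: 26.8
```

View pics/e.png

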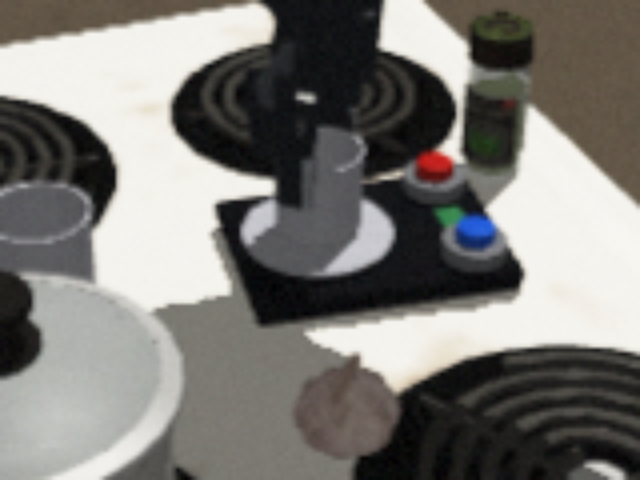

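The cup (320,190) stands on the plate, and a force of ~5 N confirms contact. I release and rise.

```bash
python3 -m pendant '[{"dx":0,"dy":0,"dz":0,"twist":0},{"dx":0,"dy":0,"dz":0,"twist":0},{"dx":0,"dy":0,"dz":0,"twist":0},{"dx":0,"dy":0,"dz":0,"twist":0},{"dx":0,"dy":0,"dz":0,"twist":0},{"dx":0,"dy":0,"dz":0,"twist":0}]' 100 && python3 -m pendant '[{"dx":0,"dy":0,"dz":-0.5,"twist":0},{"dx":0,"dy":0,"dz":-2,"twist":0},{"dx":0,"dy":0,"dz":-5,"twist":0},{"dx":0,"dy":0,"dz":-9,"twist":0},{"dx":0,"dy":0,"dz":-12,"twist":0},{"dx":0,"dy":0,"dz":-13,"twist":0},{"dx":0,"dy":0,"dz":-13,"twist":0},{"dx":0,"dy":0,"dz":-13,"twist":0}]'
python3 - <<'E'
from h import *
im,p,c=cloud("wrist"); s=ctrl.get_state(); o=s["eef_pos"]; print(o)
cv2.imwrite("pics/f.png",im[:,:,::-1])
k=(p[...,2]>.072)&(p[...,2]<.092)&(np.hypot(p[...,0]-.5225,p[...,1]-.024)<.05)
q=p[k]; ce,r=cv2.minEnclosingCircle(q[:,:2].astype(np.float32)); print("cup",ce,2*r,np.percentile(q[:,2],[50,98]))
k=(im.min(2)>110)&(p[...,2]>.02)&(p[...,2]<.032)&(np.hypot(p[...,0]-.5225,p[...,1]-.0244)<.055)
q=p[k];ce,r=cv2.minEnclosingCircle(q[:,:2].astype(np.float32));print("plate",ce,2*r)
h=cv2.cvtColor(im,cv2.COLOR_RGB2HSV);m=cv2.inRange(h,(105,130,80),(125,255,255));q=p[(m>0)&(p[...,2]>.036)&(p[...,0]<.5)];ce,r=cv2.minEnclosingCircle(q[:,:2].astype(np.float32));print("blue",ce,2*r,np.median(q[:,2]))
M=R.from_quat(s["tcp_rot"]).as_matrix(); print("shift cm",100*M.T@(np.array([*ce,.04])-o))
E
```

```text
time: 9.5
eef_pos: [0.5226, 0.0232, 0.0523]
tcp_rot: [0.148, 0.989, -0.0, 0.0]
contact_force: [1.1, -0.8, 0.4]
opening: 0.998
finger_force: 0.0
time: 10.5
eef_pos: [0.5216, 0.0233, 0.1808]
tcp_rot: [0.148, 0.989, 0.0, -0.001]
contact_force: [-0.3, 1.1, -0.4]
opening: 0.998
finger_force: 0.0
[0.5215551  0.02330113 0.18055062]
cup (0.5216662883758545, 0.022709226235747337) 0.0536104179918766 [0.08090671 0.08295426]
plate (0.5210713148117065, 0.02365953102707863) 0.09160352498292923
blue (0.4272419810295105, 0.025088932365179062) 0.023316344246268272 0.039661743176207354
shift cm [ 9.02605573 -2.58017097 14.08543213]
```

View pics/f.png

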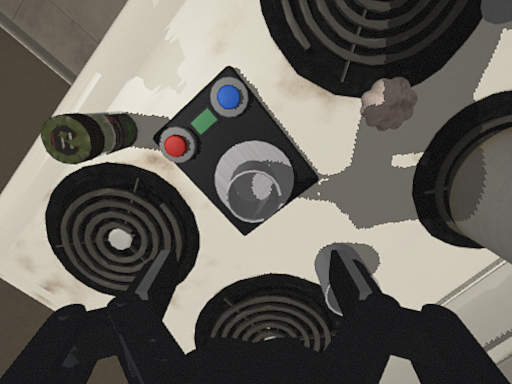

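The cup is within ~1 mm of the plate centre at rim height 82 mm, standing free (image 256,195). Next I shut the gripper and move above the blue button (229,97).

```bash
python3 -m pendant '[{"dx":1,"dy":-0.3,"dz":0,"twist":0},{"dx":3.5,"dy":-1,"dz":0,"twist":0},{"dx":6.5,"dy":-1.8,"dz":0,"twist":0},{"dx":8.4,"dy":-2.3,"dz":0,"twist":0},{"dx":9,"dy":-2.5,"dz":0,"twist":0},{"dx":9,"dy":-2.5,"dz":3,"twist":0},{"dx":9,"dy":-2.5,"dz":7,"twist":0},{"dx":9,"dy":-2.5,"dz":10,"twist":0},{"dx":9,"dy":-2.5,"dz":12,"twist":0},{"dx":9,"dy":-2.5,"dz":12,"twist":0}]' 0 && python3 -m pendant '[{"dx":0,"dy":0,"dz":0,"twist":0},{"dx":0,"dy":0,"dz":0,"twist":0}]'
python3 - <<'E'
from h import *
im,p,c=cloud("wrist"); cv2.imwrite("pics/g.png",im[:,:,::-1])
E
```

```text
time: 11.8
eef_pos: [0.4278, 0.0258, 0.0606]
tcp_rot: [0.148, 0.989, 0.0, -0.002]
contact_force: [-0.5, 0.8, 0.4]
opening: -0.001
finger_force: 0.0
time: 12.05
eef_pos: [0.4303, 0.0254, 0.0635]
tcp_rot: [0.148, 0.989, -0.0, 0.001]
contact_force: [0.5, -0.9, 0.1]
opening: -0.002
finger_force: 0.0
```

View pics/g.png

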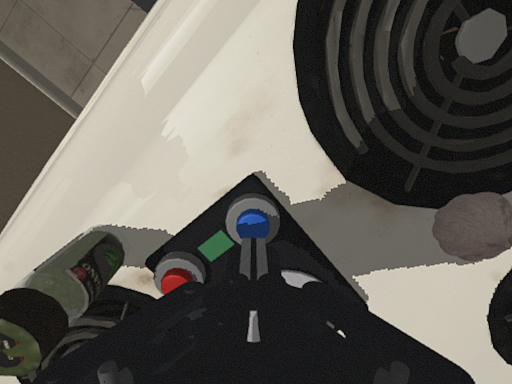

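The shut fingertips (252,240) are right over the blue cap (252,225), and the red button is clear at (177,280). Pressing now.

```bash
python3 -m pendant '[{"dx":0.2,"dy":0,"dz":0.6,"twist":0},{"dx":0.2,"dy":0,"dz":1.4,"twist":0},{"dx":0.2,"dy":0,"dz":2,"twist":0},{"dx":0.2,"dy":0,"dz":2.3,"twist":0},{"dx":0.2,"dy":0,"dz":2.5,"twist":0},{"dx":0.2,"dy":0,"dz":2.6,"twist":0},{"dx":0.2,"dy":0,"dz":2.6,"twist":0}]'
```

```text
time: 12.98
eef_pos: [0.4271, 0.0262, 0.0364]
tcp_rot: [0.148, 0.989, -0.0, -0.0]
contact_force: [-2.7, 0.9, 3.5]
opening: 0.003
finger_force: 1.9
```

```bash
python3 -m pendant '[{"dx":0,"dy":0,"dz":0.1,"twist":0},{"dx":0,"dy":0,"dz":0.2,"twist":0},{"dx":0,"dy":0,"dz":0.3,"twist":0},{"dx":0,"dy":0,"dz":0.3,"twist":0}]'
```

```text
time: 13.48
eef_pos: [0.4275, 0.0262, 0.0348]
tcp_rot: [0.148, 0.989, -0.0, -0.001]
contact_force: [-8.2, 0.3, 15.2]
opening: -0.001
finger_force: 7.9
```

At 15 N, 5 mm down, the button is on its stop. I rise clear and check.

```bash
python3 -m pendant '[{"dx":0,"dy":0,"dz":-0.4,"twist":0},{"dx":0,"dy":0,"dz":-1.5,"twist":0},{"dx":0,"dy":0,"dz":-4,"twist":0},{"dx":0,"dy":0,"dz":-8,"twist":0},{"dx":0,"dy":0,"dz":-12,"twist":0},{"dx":0,"dy":0,"dz":-15,"twist":0},{"dx":0,"dy":0,"dz":-16,"twist":0},{"dx":0,"dy":0,"dz":-16,"twist":0},{"dx":0,"dy":0,"dz":-16,"twist":0}]'
python3 - <<'E'
from h import *
im,p,c=cloud("wrist"); cv2.imwrite("pics/h.png",im[:,:,::-1])
k=(p[...,2]>.072)&(p[...,2]<.092)&(np.hypot(p[...,0]-.5225,p[...,1]-.024)<.05)
q=p[k]; ce,r=cv2.minEnclosingCircle(q[:,:2].astype(np.float32)); print("cup",ce,2*r,len(q))
h=cv2.cvtColor(im,cv2.COLOR_RGB2HSV)
for lo,hi in(((105,130,80),(125,255,255)),((0,150,100),(8,255,255))):
    m=cv2.inRange(h,lo,hi);q=p[(m>0)&(p[...,2]>.03)&(p[...,2]<.05)];print(np.median(q,0))
im,p,c=cloud("side"); cv2.imwrite("pics/i.png",cv2.resize(im[110:300,180:360],(720,600))[:,:,::-1])
E
```

```text
time: 14.6
eef_pos: [0.4264, 0.0263, 0.1916]
tcp_rot: [0.148, 0.989, 0.0, -0.001]
contact_force: [-1.0, 0.6, 0.0]
opening: 0.002
finger_force: 0.0
cup (0.5198726654052734, 0.034010883420705795) 0.048455845564603806 240
[0.42590675 0.02537035 0.03959283]
[ 0.45542885 -0.04423715  0.03971932]
```

View pics/i.png

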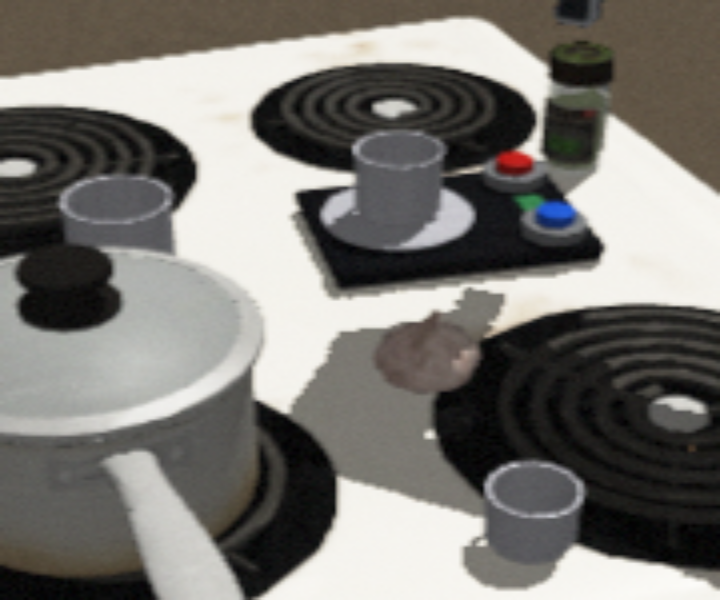

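The side view shows the cup (399,180) upright and centred on the plate (398,215), with both buttons up and the bystanders in place. The wrist cup fit is partly hidden (only 48 mm of the rim seen). Handing in.

```bash
python3 -c "
from plant import ctrl
print(ctrl.sign_off())"
```

```text
the job is handed in; nothing more can be done
None
```

The middle-size cup stands upright and released, about 1 mm from the plate's centre when measured before the press, and still centred by eye in the side view after it. The blue tare button was pressed to its stop and has risen again, the red button was not touched, and the job is handed in; no verdict was returned.

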